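# Take the red length stop off its T-track for washing

## Robot

A 6-joint arm with a two-finger parallel gripper is mounted at the origin on a cart in front of the work surface, level with it; the furniture and walls round the work are solid. World frame = base frame: x ahead of the robot, y to its left, z up, the work surface at z = 0. Lengths are in m, angles in rad, forces in N, time in s.
With the tool pointing down it reaches from about 0.425 to 0.95 m from the base axis. Payload 3.5 kg.
Tool frame: the origin (TCP) lies between the finger pads; the fingertips stand 14 mm ahead of it and the grasp point (between the pads) lies 5 mm behind it (ctrl.tip_extent is the distance from the TCP to the fingertips, in m); x points along the fingers, z is the direction in which the jaws open and shut, and the axes are right-handed (so a half turn about x gives the same grasp; the last joint's range is limited). The gripper opens to 85 mm and grips with 20 to 120 N. Pads are 22 mm wide; open, the fingers measure 114 mm over their backs; the gripper's body (76 mm by 85 mm) begins 54 mm behind the grasp point. The pads swing forward as they close: fully open they stand 13 mm farther back than shut.
Start: joints at [1.091, 0.286, 1.577, -0, 1.279, -0.15], TCP at [0.219, 0.639, 0.245] pointing down, gripper open.
Joint ranges: [-2.77, 2.77], [-0.9, 2.22], [0.21, 2.48], [-1.53, 4.67], [0.24, 2.81], [-2.84, 2.84]. Speed limits (rad/s): [2.79, 2.79, 3.14, 3.14, 3.14, 3.14].

## Interface

Orientations are given as a unit quaternion [x, y, z, w].
In Python, from plant import ctrl gives the robot as it stands.
- The arm moves only by the tool move_arm, never from a script. Its argument "commands" is one flat list of numbers, 4 for each row, row after row: the shift along the tool's x, y, z in units of 25 mm (1.0 is 25 mm), then the turn about the tool's x in units of 5 degrees (1.0 is 5 degrees). A call has 1 to 20 rows; each row shifts and turns the commanded pose from where the row before left it, along the tool's axes as they then stand; what a row does not reach is not made up. A row lasts 1/8 s, in which the tool goes at most 62.5 mm and 10.7 degrees, less where a joint would pass 70% of its speed; a pose out of reach is approached as far as the arm can. A call is refused whole if a number of a shift passes 1 or a number of a turn 1, either way. A call with a gripper value outside its range is refused whole. "jaw" is the finger opening in mm, from 0 to 85.4, set as the call begins (left out, the last holds). The fingers move at their own pace and stop on an object; "force" is the grip in N (left out, the last holds). Time passes only in rows, so rows that do not move let the fingers close. It gives the time, the measured TCP pose, the force and the opening at its end, in the units of the state.
- ctrl.get_state(): the state, without advancing time (a new reading comes with each control period).
- ctrl.read_camera(name): name is "scene" or "top" or "wrist"; returns the picture (384x512x3 uint8, red, green, blue); there is no depth.
- ctrl.get_calibration(name): a dict with "camera_matrix" (3x3 intrinsics, pixels), "camera_from_world" (4x4, takes a point from world to camera coordinates); the wrist camera has in their place "mount" (4x4, takes a point from camera to tool coordinates, whose origin is the TCP and whose axes are the tool frame's). Camera axes: x right, y down, z forward; pixel columns grow to the right and rows downward; lengths in m; the calibration is good to about 2 mm. The wrist camera is an equidistant fisheye: a pixel r from the principal point sees the ray r / f radians off the axis. A picture is of the moment at which its call begins: read the wrist's pose just before it. get_calibration takes no time and is no camera call.
- ctrl.sign_off(): hands the job in, once; it reports no verdict.
The state is a dict: "time": time; "qpos": joint angles; "dq": joint speeds; "joint_efforts": joint torques, N m; "eef_pos": TCP position; "tcp_rot": TCP orientation; "contact_force": force on the tool from outside, world axes, zero at the start; "wrist_torque": the same for the moment, N m; "opening": opening from 0.0 (shut) to 1.0 (fully open).
Only numpy, scipy, OpenCV 4.12 (cv2) and the standard library are available. Lean on these libraries where they do the work, as an engineer would, in place of code of your own. Each camera call takes 0.05 s, during which the arm holds its last target.

## Task

Take the red length stop off its T-track for washing: slide it along the track to the open end, lift it off there and put it into the white mixing bowl. Leave the blue stop where it is on its own track, and the bowl standing upright.

Things in the scene. Friction and masses are not known exactly. Their poses are not given: they have to be found in the camera images.
- red_stop_block (a point): Centre of the red block of the stop: 36 mm along the track (x, toward the open end), 24 mm across (y), 48 mm high (24 up, 24 down), vertical sides to grip. Below it a 10 mm neck and a steel foot, 40 x 26 x 5 mm, captive under the lips of a grey metal T-track; the foot's underside is 44 mm below this point. 0.08 to 0.17 kg; slides freely, 2 to 3 mm of play sideways and upward.
- red_rail_open_end (a point): Point at the open end of the red stop's fixed track: with the block's centre here the foot is clear of the lips by 14 mm and rests on the bare base plate, so it lifts straight up. x points along the track out of the open end, z up. 48 mm above the board; track 16 mm high, 45 wide; lips end 34 mm before this point, base plate 33 mm past it. The stop starts 55 to 140 mm before it.
- blue_stop_block (a point): Centre of the block of the other stop, the same in form but blue, on a track of its own of the same kind. Not to be moved.
- bowl: White plastic mixing bowl with a pouring lip, loose on the work board: 224 x 235 mm, 94 mm high. Origin at the middle of its underside, z up. Flat floor 117 mm across, 6 mm above the origin. 0.16 kg.
Mind the look-alikes: they are no part of the job. Several things look just like the part that bears red_stop_block: the one meant starts farthest from the robot's base.

How it is judged:
By the outcome, as a careful person would: the job done as asked, in the order asked, and still so for the second after the job is handed in, with the robot touching nothing.
It also fails if it takes over 45 s, if anything falls off the work surface, if the arm or the gripper's body presses on something with over 40 N, if the wrist force passes 120 N, or if a joint passes its speed limit or range.

## Working session

There is one attempt and no reset: what is moved stays moved. The work goes in short steps, Python scripts to look and compute and a tool call to move; the robot and the scene stay as the last step left them, time stands still between calls to the robot, and variables do not carry over. Pictures are saved under pics/ and viewed, and the job is handed in when it is done.

Besides the shell and the picture viewer there is one more tool, called after "Request:" as name(argument=value, ...), one argument or row to a line, values as JSON. move_arm: Moves the arm, as the interface text tells. Its arguments: {"type":"object","properties":{"commands":{"type":"array"},"jaw":{"type":"number"},"force":{"type":"number"}},"required":["commands"]}

```bash
mkdir -p pics; ls; python3 - <<'E'
from plant import ctrl
import cv2
s=ctrl.get_state(); print(s['time'],s['eef_pos'],s['tcp_rot'],s['opening'])
for n in ['scene','top','wrist']:
    cv2.imwrite(f'pics/{n}0.png',ctrl.read_camera(n)[:,:,::-1])
    print(n,ctrl.get_calibration(n))
E
```

```text
pics
0.0 [0.21829941 0.63806031 0.24392185] [-0.4115101   0.57605573  0.41074509  0.57455   ] 0.9980376735617159
scene {'camera_matrix': array([[385.38025526,   0.        , 256.88751757],
       [  0.        , 385.38025526, 193.07053556],
       [  0.        ,   0.        ,   1.        ]]), 'camera_from_world': array([[ 0.80394076, -0.59449678, -0.0159005 , -0.36528758],
       [-0.32484195, -0.41657557, -0.84908333,  0.20553363],
       [ 0.49815355,  0.68777785, -0.52801958,  0.75433985],
       [ 0.        ,  0.        ,  0.        ,  1.        ]])}
top {'camera_matrix': array([[497.75269244,   0.        , 263.11736847],
       [  0.        , 497.75269244, 205.60934509],
       [  0.        ,   0.        ,   1.        ]]), 'camera_from_world': array([[ 0.02678679, -0.99950565, -0.01645961,  0.01484403],
       [-0.98808338, -0.02397691, -0.15204059,  0.49778716],
       [ 0.15157078,  0.02033614, -0.98823719,  1.27871757],
       [ 0.        ,  0.        ,  0.        ,  1.        ]])}
wrist {'camera_matrix': array([[297.31863964,   0.        , 251.55488425],
       [  0.        , 297.31863964, 186.84049993],
       [  0.        ,   0.        ,   1.        ]]), 'mount': array([[ 6.15832770e-04, -2.91478181e-01,  9.56577279e-01,
        -1.28513434e-01],
       [-4.44505349e-04, -9.56577446e-01, -2.91477946e-01,
         7.50099260e-02],
       [ 9.99999712e-01, -2.45702046e-04, -7.18655349e-04,
        -5.02328899e-04],
       [ 0.00000000e+00,  0.00000000e+00,  0.00000000e+00,
         1.00000000e+00]])}
```

View pics/scene0.png

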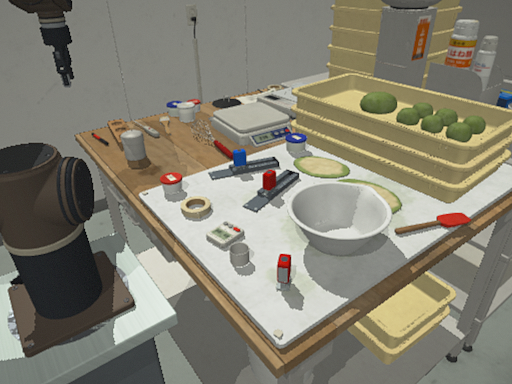

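View pics/top0.png

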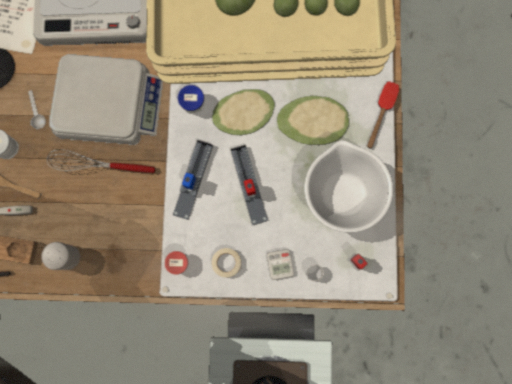

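View pics/wrist0.png

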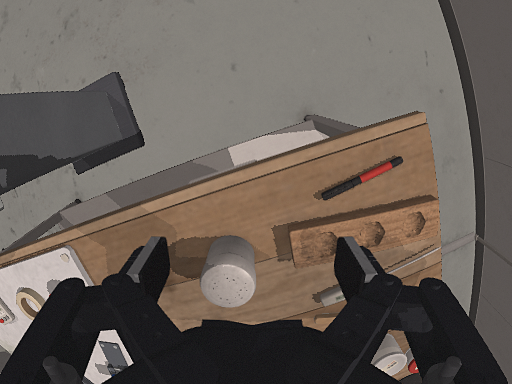

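The scene and top views show the red stop on a track at top (250,187), a loose look-alike at (358,262) nearer the base, the blue stop at (188,181) and the bowl at about (347,186). Next I zoom in to find which end of the track is open.

```bash
python3 - <<'E'
import cv2
a=cv2.imread('pics/top0.png')[130:235,160:290]
b=cv2.imread('pics/scene0.png')[140:215,200:310]
cv2.imwrite('pics/ztop.png',cv2.resize(a,None,fx=5.5,fy=5.5,interpolation=cv2.INTER_CUBIC))
cv2.imwrite('pics/zscene.png',cv2.resize(b,None,fx=7,fy=7,interpolation=cv2.INTER_CUBIC))
E
```

```text
(no output)
```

View pics/ztop.png

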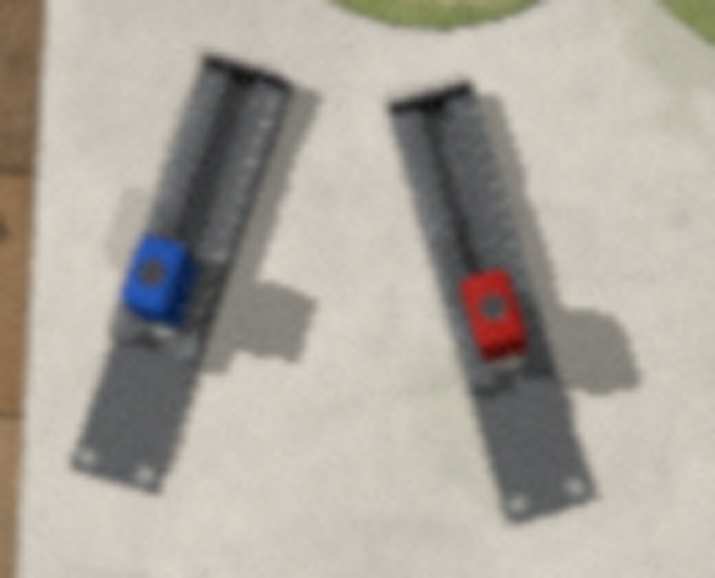

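View pics/zscene.png

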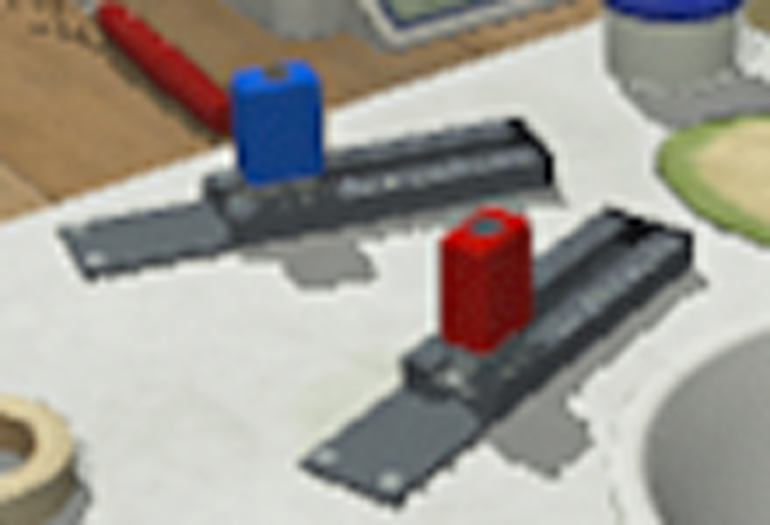

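The lips and black cap are at the far end and the bare base plate points toward the robot, so the open end is the near one. I'll measure by two-view triangulation and plane casts.

```bash
cat > h.py <<'E'
import numpy as np, cv2
from plant import ctrl
cal={n:ctrl.get_calibration(n) for n in ['scene','top']}
def ray(n,p):
    c=cal[n];T=c['camera_from_world'];R=T[:3,:3]
    d=R.T@np.linalg.solve(c['camera_matrix'],[p[0],p[1],1.]);return -R.T@T[:3,3],d
def plane(n,p,z):
    o,d=ray(n,p);return o+d*(z-o[2])/d[2]
def tri(a,b):
    P=[cal[n]['camera_matrix']@cal[n]['camera_from_world'][:3] for n in('scene','top')]
    X=cv2.triangulatePoints(P[0],P[1],np.array(a,float),np.array(b,float));X=(X[:3]/X[3]).ravel()
    e=[]
    for Q,p in zip(P,(a,b)):
        q=Q@np.append(X,1);e.append(np.hypot(*(q[:2]/q[2]-p)))
    return X,e
E
python3 - <<'E'
from h import *
np.set_printoptions(precision=4,suppress=True)
zt=lambda u,v:(160+(u+.5)/5.5-.5,130+(v+.5)/5.5-.5)
zs=lambda u,v:(200+(u+.5)/7-.5,140+(v+.5)/7-.5)
print('disc',tri(zs(487,227),zt(492,306)), plane('top',zt(492,306),.072))
print('blue disc',tri(zs(277,71),zt(152,271)))
A,B=[plane('top',zt(*p),.004) for p in((508,522),(597,494))]
C,D=[plane('top',zt(*p),.016) for p in((390,105),(470,85))]
print('end',A,B,np.linalg.norm(A-B),'cap',C,D,np.linalg.norm(C-D))
print('end tri',tri(zs(303,463),zt(508,522)),tri(zs(397,504),zt(597,494)))
m=(A+B)/2;c=(C+D)/2;d=m-c;d[2]=0;L=np.linalg.norm(d);d/=L
print('axis',d,'yaw',np.degrees(np.arctan2(d[1],d[0])),L,'open',m-d*.033)
# lips end
E1,F1=[plane('top',zt(*p),.016) for p in((471,388),(556,372))]
print('lip',(E1+F1)/2,'to end',(m-(E1+F1)/2)@d)
b=plane('top',zt(492,306),.072); print('before open',((m-d*.033)-b)@d, 'lateral',np.cross(d,b-m)[2])
# bowl rim
im=cv2.imread('pics/top0.png')
print('bowl c',plane('top',(347,189),.094),plane('top',(350,192),.006))
for p in((305,187),(391,187),(343,140),(348,230)):print(plane('top',p,.094))
s=cv2.imread('pics/scene0.png')[165:260,275:405]
t=im[130:240,295:405]
cv2.imwrite('pics/bz.png',np.hstack([cv2.resize(s,(400,300)),cv2.resize(t,(300,300))]))
E
```

```text
disc (array([0.5452, 0.0651, 0.0682]), [np.float64(0.1303932814135523), np.float64(0.08068288542524446)]) [0.5447 0.0648 0.072 ]
blue disc (array([0.558 , 0.2269, 0.0699]), [np.float64(0.11097068957146462), np.float64(0.07614358440431165)])
end [0.4502 0.057  0.004 ] [0.4651 0.0137 0.004 ] 0.045832344207335146 cap [0.6564 0.1217 0.016 ] [0.6675 0.0821 0.016 ] 0.04111656648608033
end tri (array([0.4504, 0.057 , 0.0025]), [np.float64(0.04757640261254544), np.float64(0.027825443813519025)]) (array([0.4647, 0.0141, 0.0013]), [np.float64(0.5538925840962494), np.float64(0.31620127969132494)])
axis [-0.9509 -0.3096  0.    ] yaw -161.96263861395633 0.21487121385593913 open [0.489  0.0456 0.004 ]
lip [0.5189 0.0559 0.016 ] to end 0.06461879705724681
before open 0.05887379543622926 lateral -0.0010522975307842158
bowl c [ 0.5365 -0.1853  0.094 ] [ 0.5453 -0.2066  0.006 ]
[ 0.5391 -0.0788  0.094 ]
[ 0.5443 -0.2966  0.094 ]
[ 0.6647 -0.1749  0.094 ]
[ 0.432 -0.188  0.094]
```

View pics/bz.png

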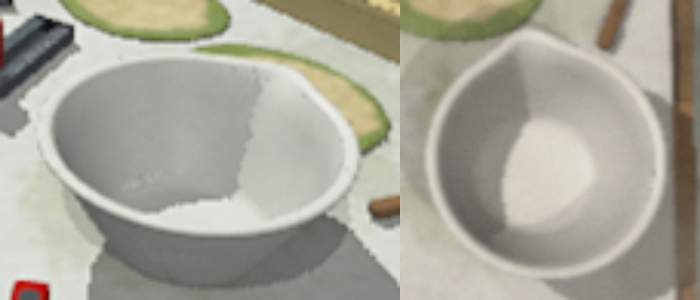

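```bash
cat >> h.py <<'E'
from scipy.spatial.transform import Rotation as Rn
np.set_printoptions(precision=4,suppress=True)
def plan(target,yawz=None):
    """target TCP world; yawz: wanted world heading (deg) of tool z. prints shift units in tool axes AFTER turn"""
    s=ctrl.get_state();R=Rn.from_quat(s['tcp_rot']);M=R.as_matrix()
    h=np.degrees(np.arctan2(M[1,2],M[0,2]));t=0
    print('t',round(s['time'],2),'pos',s['eef_pos'],'x axis',M[:,0],'z heading',round(h,2),'F',s['contact_force'],'op',s['opening'],'q6',s['qpos'][5])
    if yawz is not None:
        # turn about tool x (down) by +a lowers heading by a
        t=(h-yawz+90)%180-90
        M=(R*Rn.from_euler('x',t,degrees=True)).as_matrix()
    print('turn deg',t,'units',t/5,'| shift units total (after turn)',M.T@(np.array(target)-s['eef_pos'])/.025, '| world units (before)',(np.array(target)-s['eef_pos']))
E
python3 -c "
from h import *
plan([.545,.065,.13],108)"
```

```text
t 0.15 pos [0.2183 0.6382 0.2442] x axis [-0.0008 -0.0016 -1.    ] z heading 71.1 F [ 0.1931  0.1666 -0.3454] op 1.0008262041061358 q6 -0.149982152491656
turn deg -36.89523002338291 units -7.379046004676582 | shift units total (after turn) [  4.5966  -5.3473 -25.8379] | world units (before) [ 0.3267 -0.5732 -0.1142]
```

Request:
move_arm(
  commands=[0,0,0,-0.74,0,0,0,-0.74,0,0,0,-0.74,0,0,0,-0.74,0,0,0,-0.74,0,0,0,-0.74,0,0,0,-0.74,0,0,0,-0.74,0,0,0,-0.74,0,0,0,-0.74,0,-0.2,-1,0,0,-0.2,-1,0,0,-0.2,-1,0,0,-0.2,-1,0,0,-0.2,-1,0,0,-0.2,-1,0,0,-0.2,-1,0,0,-0.2,-1,0,0,-0.2,-1,0,0,-0.2,-1,0],
  jaw=85,
)

```text
time: 2.65
eef_pos: [0.3442, 0.4153, 0.2452]
tcp_rot: [0.572, -0.415, -0.572, -0.415]
contact_force: [-0.2, -0.1, 0.4]
opening: 0.993
```

```bash
python3 -c "
from h import *
plan([.545,.065,.13],108)"
```

```text
t 2.65 pos [0.3442 0.4153 0.2452] x axis [-0.0001 -0.0002 -1.    ] z heading 108.1 F [-0.179  -0.0894  0.3501] op 0.9930648228089562 q6 -1.196004380483723
turn deg 0.09645375518705634 units 0.01929075103741127 | shift units total (after turn) [  4.6085  -3.3101 -15.8079] | world units (before) [ 0.2008 -0.3503 -0.1152]
```

Request:
move_arm(
  commands=[0,-0.2,-1,0,0,-0.2,-1,0,0,-0.2,-1,0,0,-0.2,-1,0,0.2,-0.2,-1,0,0.2,-0.2,-1,0,0.3,-0.2,-1,0,0.3,-0.2,-1,0,0.3,-0.2,-1,0,0.3,-0.2,-1,0,0.5,-0.2,-1,0,0.5,-0.2,-1,0,0.5,-0.2,-1,0,0.5,-0.2,-1,0,0.5,-0.3,-1,0,0.5,-0.2,-0.8,0,0,0,0,0,0,0,0,0],
)

```text
time: 4.9
eef_pos: [0.5447, 0.0671, 0.1305]
tcp_rot: [-0.572, 0.415, 0.573, 0.415]
contact_force: [0.4, 0.1, 0.1]
opening: 0.996
```

```bash
python3 - <<'E'
from h import *
plan([.545,.065,.053],108)
cv2.imwrite('pics/w1.png',ctrl.read_camera('wrist')[:,:,::-1])
cv2.imwrite('pics/s1.png',ctrl.read_camera('scene')[:,:,::-1])
E
```

```text
t 4.9 pos [0.5447 0.0671 0.1305] x axis [-0.0002  0.0003 -1.    ] z heading 108.11 F [0.3526 0.0554 0.0969] op 0.9955188454913408 q6 -1.9495602591298362
turn deg 0.10698109136107803 units 0.021396218272215606 | shift units total (after turn) [ 3.0994  0.0148 -0.083 ] | world units (before) [ 0.0003 -0.0021 -0.0775]
```

View pics/w1.png

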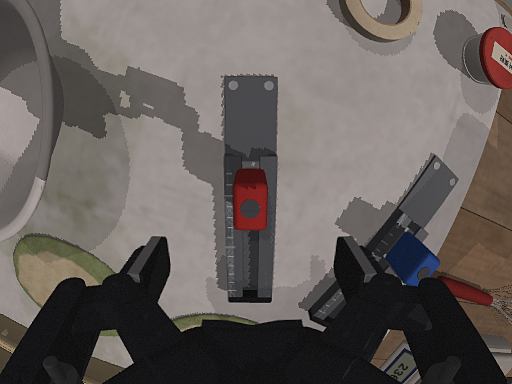

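View pics/s1.png

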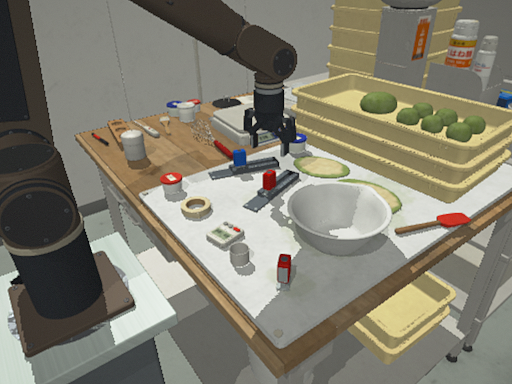

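Wrist view: the red disc is at (250,209) and the track runs vertically in the picture, plate end at the top (233–269, 85). I'll check the disc's position with this view.

```bash
cat >> h.py <<'E'
def wplane(p,z,pos,rot):
    c=ctrl.get_calibration('wrist');K=c['camera_matrix'];m=c['mount']
    v=np.array([p[0]-K[0,2],p[1]-K[1,2]]);r=np.hypot(*v);th=r/K[0,0]
    d=np.append(np.sin(th)*v/r,np.cos(th))
    M=Rn.from_quat(rot).as_matrix();o=M@m[:3,3]+pos;d=M@m[:3,:3]@d
    return o+d*(z-o[2])/d[2]
E
python3 - <<'E'
from h import *
s=ctrl.get_state();f=lambda p,z:wplane(p,z,s['eef_pos'],s['tcp_rot'])
print('disc',f((250,209),.072))
a,b=f((224.5,76),.004),f((277,76),.004);c,d=f((228,298),.016),f((271,298),.016)
print('end',a,b,'cap',c,d)
m=(a+b)/2;x=m-(c+d)/2;x[2]=0;x/=np.linalg.norm(x);print('yaw',np.degrees(np.arctan2(x[1],x[0])),'open',m-.033*x, ((m-.033*x)-f((250,209),.072))@x)
l,q=f((224,155),.016),f((277,155),.016);print('lip to end',(m-(l+q)/2)@x)
print('lat',np.cross(x,f((250,209),.072)-m)[2])
E
```

```text
disc [0.5429 0.0655 0.072 ]
end [0.4616 0.016  0.004 ] [0.4478 0.0581 0.004 ] cap [0.6644 0.081  0.016 ] [0.6506 0.1228 0.016 ]
yaw -162.25080115685418 open [0.4861 0.0471 0.004 ] 0.059660635815910384
lip to end 0.06634262250081344
lat -0.00027926472609684713
```

Both measurements agree within 2 mm, so I descend and grip.

Request:
move_arm(
  commands=[0.5,0,-0.05,0,0.5,0.05,0,0,0.5,0,0,0,0.5,0,0,0,0.5,0,0,0,0.3,0,0,0,0.2,0,0,0,0,0,0,0],
)

```text
time: 6.0
eef_pos: [0.5441, 0.0651, 0.0551]
tcp_rot: [-0.572, 0.415, 0.573, 0.415]
contact_force: [0.2, 0.2, 0.2]
opening: 0.993
```

Request:
move_arm(
  commands=[0,0,0,0,0,0,0,0,0,0,0,0,0,0,0,0,0,0,0,0,0,0,0,0,0,0,0,0,0,0,0,0],
  jaw=0,
  force=40,
)

```text
time: 7.0
eef_pos: [0.5444, 0.0652, 0.0557]
tcp_rot: [0.573, -0.415, -0.572, -0.415]
contact_force: [-0.9, -0.2, 3.3]
opening: 0.272
```

```bash
python3 - <<'E'
from h import *
plan([.5445,.065,.053],108)
print(ctrl.get_state()['wrist_torque'])
cv2.imwrite('pics/w2.png',ctrl.read_camera('wrist')[:,:,::-1])
E
```

```text
t 7.0 pos [0.5444 0.0652 0.0557] x axis [ 0.0006 -0.     -1.    ] z heading 108.11 F [-0.9307 -0.1706  3.3464] op 0.2719765411207549 q6 -1.9527754770916728
turn deg 0.10559634343894686 units 0.02111926868778937 | shift units total (after turn) [ 0.1062 -0.0008 -0.007 ] | world units (before) [ 0.0001 -0.0002 -0.0027]
[-0.0056  0.0437  0.03  ]
```

View pics/w2.png

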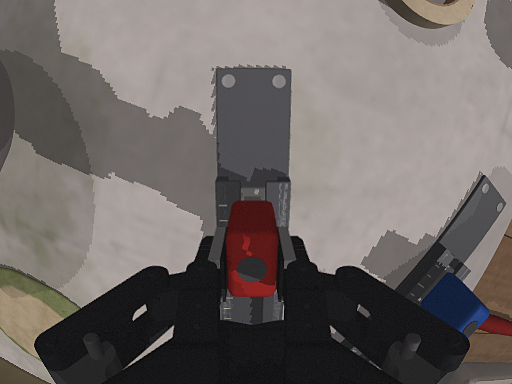

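Opening 23 mm on the 24 mm block and the red block sits centred between the pads (about column 250), so it is gripped. Now I slide it along tool +y, toward the open end.

Request:
move_arm(
  commands=[0,0.1,0,0,0,0.2,0,0,0,0.2,0,0,0,0.2,0,0,0,0,0,0],
)

```text
time: 7.68
eef_pos: [0.5272, 0.0595, 0.0557]
tcp_rot: [0.572, -0.415, -0.572, -0.415]
contact_force: [-0.3, 0.5, 5.2]
opening: 0.273
```

Low forces, so it slides freely. I continue to about 62 mm.

Request:
move_arm(
  commands=[0,0.2,0,0,0,0.2,0,0,0,0.2,0,0,0,0.2,0,0,0,0.2,0,0,0,0.2,0,0,0,0.2,0,0,0,0.2,0,0,0,0.2,0,0,0,0,0,0,0,0,0,0],
)

```text
time: 9.05
eef_pos: [0.4845, 0.0456, 0.0557]
tcp_rot: [0.572, -0.415, -0.572, -0.415]
contact_force: [1.0, 0.6, 7.0]
opening: 0.272
```

```bash
python3 - <<'E'
from h import *
plan([.487,.046,.053],108)
cv2.imwrite('pics/w3.png',ctrl.read_camera('wrist')[:,:,::-1])
E
```

```text
t 9.05 pos [0.4845 0.0456 0.0557] x axis [-0.0002 -0.0003 -1.    ] z heading 108.11 F [1.0315 0.6158 7.0327] op 0.27231356604363843 q6 -2.0015682539162287
turn deg 0.11379409726998801 units 0.022758819453997603 | shift units total (after turn) [ 0.1064 -0.0999 -0.0138] | world units (before) [ 0.0025  0.0004 -0.0027]
```

View pics/w3.png

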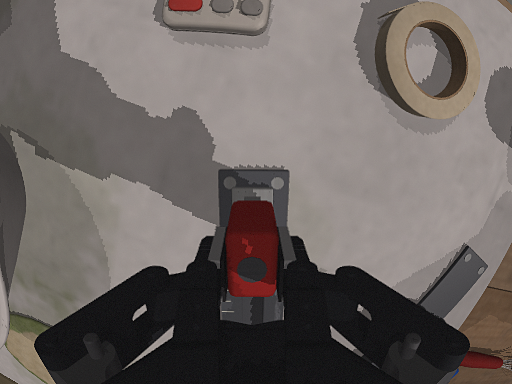

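The foot is visible on the bare plate (row ~190), just short of the plate's screws, after 63 mm of travel. Lifting gently.

Request:
move_arm(
  commands=[-0.1,0,0,0,-0.1,0,0,0,-0.2,0,0,0,-0.2,0,0,0,-0.2,0,0,0,0,0,0,0],
)

```text
time: 9.85
eef_pos: [0.4852, 0.0457, 0.076]
tcp_rot: [0.573, -0.415, -0.572, -0.415]
contact_force: [-1.0, -0.0, -1.1]
opening: 0.27
```

Request:
move_arm(
  commands=[-1,0,0,0,-1,0,0,0,-1,0,0,0,-1,0,0,0,-0.8,0,0,0,0,0,0,0],
)

```text
time: 10.6
eef_pos: [0.4858, 0.0456, 0.197]
tcp_rot: [0.574, -0.414, -0.571, -0.416]
contact_force: [-0.6, -0.2, -1.5]
opening: 0.277
```

```bash
python3 - <<'E'
from h import *
plan([.542,-.188,.19],108)
cv2.imwrite('pics/s4.png',ctrl.read_camera('scene')[:,:,::-1])
t=ctrl.read_camera('top')[:,:,::-1]
cv2.imwrite('pics/t4.png',t)
E
```

```text
t 10.6 pos [0.4858 0.0456 0.197 ] x axis [ 0.004  -0.0005 -1.    ] z heading 108.11 F [-0.5517 -0.2184 -1.4685] op 0.276641957216667 q6 -2.0014501286682167
turn deg 0.10708834665278744 units 0.021417669330557488 | shift units total (after turn) [ 0.2945  0.7508 -9.582 ] | world units (before) [ 0.0562 -0.2336 -0.007 ]
```

View pics/s4.png

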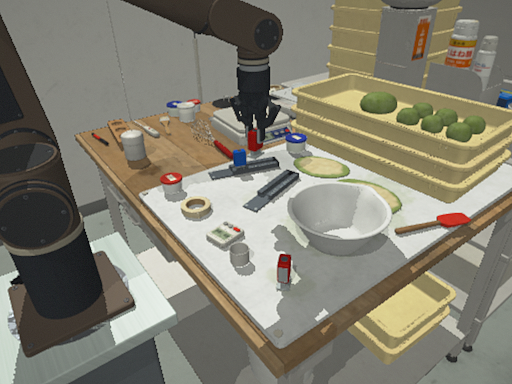

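View pics/t4.png

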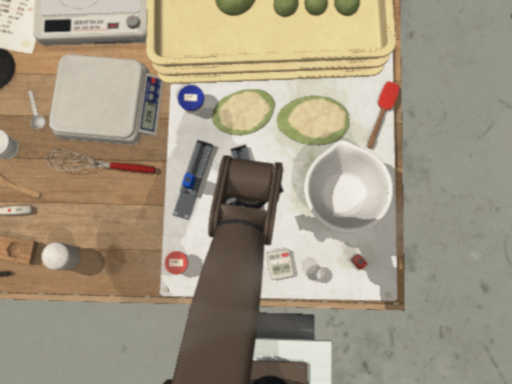

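The stop hangs clear in the gripper at scene (254,140); blue stop and bowl are where they were. I carry it over to the bowl.

Request:
move_arm(
  commands=[0,0.07,-0.5,0,0,0.07,-0.9,0,0,0.07,-0.9,0,0,0.07,-0.9,0,0,0.07,-0.9,0,0,0.07,-0.9,0,0,0.07,-0.9,0,0,0.07,-0.9,0,0,0.07,-0.9,0,0,0.07,-0.9,0,0,0.05,-0.7,0,0,0,-0.3,0,0,0,0,0],
)

```text
time: 12.32
eef_pos: [0.5416, -0.1885, 0.1952]
tcp_rot: [-0.572, 0.415, 0.572, 0.415]
contact_force: [-0.5, 1.0, -0.8]
opening: 0.271
```

```bash
python3 - <<'E'
from h import *
plan([.542,-.188,.065],108)
cv2.imwrite('pics/w5.png',ctrl.read_camera('wrist')[:,:,::-1])
cv2.imwrite('pics/s5.png',ctrl.read_camera('scene')[:,:,::-1])
E
```

```text
t 12.32 pos [ 0.5416 -0.1885  0.1952] x axis [-0.0002  0.0004 -1.    ] z heading 108.08 F [-0.4619  0.9828 -0.8098] op 0.271285829224323 q6 -2.398278015488703
turn deg 0.07736400323599923 units 0.015472800647199848 | shift units total (after turn) [ 5.2097 -0.0223  0.01  ] | world units (before) [ 0.0004  0.0005 -0.1302]
```

View pics/w5.png

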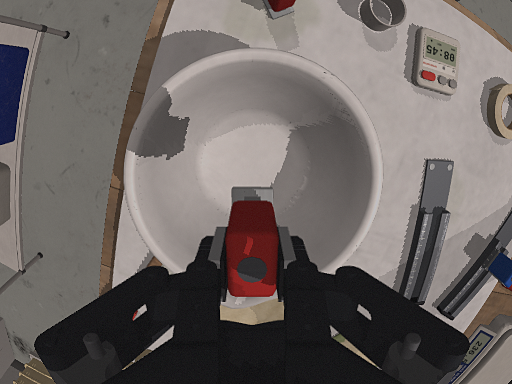

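View pics/s5.png

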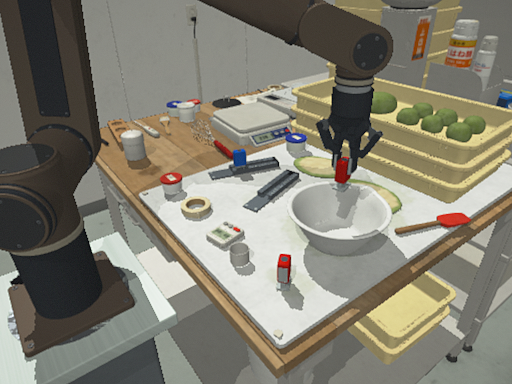

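The stop hangs over the bowl's middle, so I lower it.

Request:
move_arm(
  commands=[0.5,0,0,0,0.6,0,0,0,0.6,0,0,0,0.6,0,0,0,0.6,0,0,0,0.6,0,0,0,0.6,0,0,0,0.5,0,0,0,0.3,0,0,0,0.2,0,0,0,0.1,0,0,0,0,0,0,0],
)

```text
time: 13.92
eef_pos: [0.5416, -0.1883, 0.0655]
tcp_rot: [0.573, -0.415, -0.572, -0.415]
contact_force: [-0.6, -0.6, -1.3]
opening: 0.273
```

Request:
move_arm(
  commands=[0.1,0,0,0,0.1,0,0,0,0,0,0,0],
)

```text
time: 14.3
eef_pos: [0.5413, -0.1881, 0.0601]
tcp_rot: [-0.572, 0.415, 0.573, 0.415]
contact_force: [0.1, 0.2, -0.7]
opening: 0.274
```

Request:
move_arm(
  commands=[0.06,0,0,0,0.04,0,0,0,0,0,0,0],
)

```text
time: 14.68
eef_pos: [0.5416, -0.1882, 0.0579]
tcp_rot: [0.572, -0.415, -0.572, -0.415]
contact_force: [-0.4, 0.5, -0.4]
opening: 0.273
```

Request:
move_arm(
  commands=[0.04,0,0,0,0.03,0,0,0,0,0,0,0],
)

```text
time: 15.05
eef_pos: [0.5417, -0.1883, 0.0579]
tcp_rot: [-0.572, 0.415, 0.573, 0.415]
contact_force: [-4.4, 2.2, 9.4]
opening: 0.278
```

The foot is on the bowl's floor (9 N). I ease off and release.

Request:
move_arm(
  commands=[-0.04,0,0,0,0,0,0,0],
)

```text
time: 15.3
eef_pos: [0.5418, -0.1883, 0.0579]
tcp_rot: [0.573, -0.415, -0.572, -0.415]
contact_force: [-2.4, 1.7, 6.5]
opening: 0.271
```

Request:
move_arm(
  commands=[0,0,0,0,0,0,0,0,0,0,0,0,0,0,0,0,0,0,0,0,0,0,0,0],
  jaw=50,
)

```text
time: 16.05
eef_pos: [0.5415, -0.1882, 0.0571]
tcp_rot: [0.572, -0.415, -0.572, -0.415]
contact_force: [-0.2, 0.5, 0.0]
opening: 0.586
```

Request:
move_arm(
  commands=[-0.2,0,0,0,-0.4,0,0,0,-0.6,0,0,0,-0.8,0,0,0,-1,0,0,0,-1,0,0,0,-1,0,0,0,-1,0,0,0,-0.5,0,0,0,0,0,0,0],
)

```text
time: 17.3
eef_pos: [0.542, -0.1885, 0.2213]
tcp_rot: [0.574, -0.415, -0.571, -0.415]
contact_force: [0.3, 0.3, 0.3]
opening: 0.588
```

```bash
python3 - <<'E'
from h import *
plan([.542,-.188,.065],108)
cv2.imwrite('pics/w6.png',ctrl.read_camera('wrist')[:,:,::-1])
cv2.imwrite('pics/s6.png',ctrl.read_camera('scene')[:,:,::-1])
E
```

```text
t 17.3 pos [ 0.542  -0.1885  0.2213] x axis [ 0.0027 -0.0015 -1.    ] z heading 108.11 F [0.3161 0.3485 0.3212] op 0.5882684297065461 q6 -2.398203146869375
turn deg 0.10517754141706348 units 0.021035508283412697 | shift units total (after turn) [6.253  0.0075 0.0328] | world units (before) [-0.      0.0005 -0.1563]
```

View pics/w6.png

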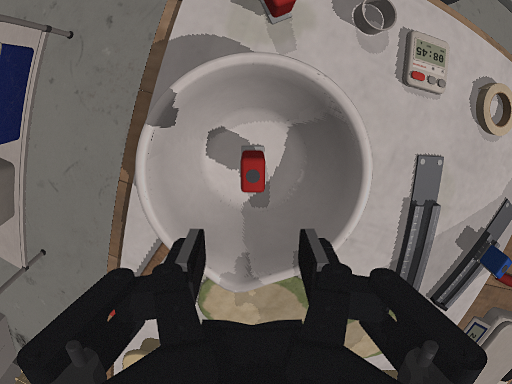

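View pics/s6.png

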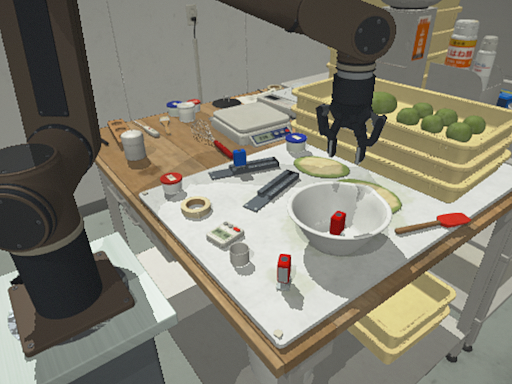

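The red stop stands upright in the bowl (wrist (253,172), scene (338,223)). The bowl is upright, the blue stop is still at scene (239,157), the track is empty and the gripper is clear, so I hand in.

```bash
python3 -c "
from plant import ctrl
print(ctrl.sign_off())"
```

```text
the job is handed in; nothing more can be done
None
```

The red stop is off its track and standing upright in the white mixing bowl, and I have handed the job in. I slid it 63 mm along the track to the open end, lifted it straight up there, lowered it to the bowl floor and released it. That took about 17 s of the 45 s allowed.

- **Forces:** the largest reading I saw was about 10 N, as the foot met the bowl floor. The arm was about 0.16 m above the stop and touching nothing at the end.
- **Last pictures:** the red stop is in the middle of the bowl, the bowl is upright, and the track is empty. The blue stop and the loose red look-alike are where they were.
- **Measurements:** the top and wrist cameras agreed within about 3 mm on the stop and the open end. The only small disagreement was the length from the lip ends to the plate end: I measured 64.6 and 66.3 mm against the stated 67 mm. No check failed.

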